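# Demagnetise a batch of steel parts

## Task

Demagnetise the loose steel parts standing on the bench in front of you (hexagonal fittings, perhaps a ring gauge; two or three in all): put all of them on the demagnetiser's square plate, then turn the selector knob on the control box clockwise past its detent to its ON end. With the parts lying untouched on the plate, press the control box's spring plunger fully down to its stop at least twice, holding it there about a second each time and letting it come right up after each press. Then turn the knob back past its detent to OFF while the parts are still on the plate, and only after that put all the parts into the small shallow blue parts tray on the wooden block; do not disturb the mug and the rubber air blower.

Things in the scene. Friction and masses are not known exactly. Their poses are not given: they have to be found in the camera images.
- fitting_a: Plain steel turned fitting: hexagonal collar round the middle, a shorter round neck above and below. 26 mm over the hexagon's corners, 23 mm across its flats, 23 mm tall. Origin: centre of its underside; z axis up through its bore. Solid for grasping: pinch it from above at any yaw. May be absent.
- fitting_b: Plain steel turned fitting: hexagonal collar round the middle, a shorter round neck above and below. 30 mm over the hexagon's corners, 26 mm across its flats, 20 mm tall. Origin: centre of its underside; z axis up through its bore. Solid for grasping: pinch it from above at any yaw. May be absent.
- fitting_c: Plain steel turned fitting: hexagonal collar round the middle, a shorter round neck above and below. 26 mm over the hexagon's corners, 23 mm across its flats, 20 mm tall. Origin: centre of its underside; z axis up through its bore. Solid for grasping: pinch it from above at any yaw. May be absent.
- ring: Plain steel ring gauge lying flat: outer diameter 43 mm, 14 mm tall, with a bore. Origin: centre of its underside; z up. Grasp across the outside. May be absent.
- demagnetiser: Fixed plate demagnetiser, a flat grey square housing 190 x 190 mm standing on the bench, left or right of the middle. Origin: centre of its underside; z up; x and y along its sides.
- plate (a point): Centre of the demagnetiser's bare steel plate, on its surface, 35 mm above the bench; the plate is 172 x 172 mm, x and y along its sides, inside a lip 9 mm wide and 5 mm higher than the plate.
- control_box: Fixed grey control box 110 (x) x 190 (y) x 50 mm, on the other side from the demagnetiser. Origin: centre of its underside; z up. On its top are the selector knob (at y = +50 mm) and the spring plunger (at y = -50 mm).
- selector_grip (a point): Point on the selector knob's axis, 24 mm above the box top: centre of the knob's upright grip bar. The bar is 46 mm long (along this point's x axis), 14 mm thick (along its y axis) and 26 mm tall, its top 34 mm above the box top, on a round skirt 48 mm in diameter and 10 mm high. The point turns with the knob.
- selector (a joint): Selector knob angle in rad: 0 = OFF end, 1.2 = ON end (hard stops). Grows clockwise seen from above. A detent holds it at whichever end it is; the resistance, at most 0.2 N m, is overcome by the middle (0.6), past which the knob snaps on to the other end.
- plunger_top (a point): Centre of the top of the spring plunger's black mushroom head (40 mm across, flat over about 32 mm, top 43 mm above the box top when up). It moves with the head.
- plunger (a joint): How far the plunger is pressed in, in m: 0 = up, 0.014 = hard stop. Moves straight down. The spring takes about 3.3 N to start and 11 N at the stop, and brings the head right up when let go.
- tray: Fixed shallow blue parts tray, 100 (x) x 160 (y) x 24 mm, walls and floor 2 mm thick, with one divider 20 mm high at y = -20 mm. It stands on a fixed wooden riser block 116 x 176 mm, 24 mm high. Origin: centre of its underside; z up.
- tray_floor (a point): Centre of the tray's inner floor, 26 mm above the bench; axes as the tray's.
- mug: Bystander: white spotted mug, 82 mm across, 91 mm high, on the bench behind the work. Leave it alone.
- blower: Bystander: black rubber air blower bulb with an upright nozzle, 50 mm across, 90 mm high, standing on the bench behind the work. Leave it alone.

How it is judged:
By the outcome, as a careful person would: the job done as asked, in the order asked, and still so for the second after the job is handed in, with the robot touching nothing.
Of fitting_a, fitting_b, fitting_c, ring only 2 to 3 are there at a start; the rules pass over those that are not, and their reading is None.
At some moment in a run one of fitting_a, fitting_b, fitting_c, ring may be knocked a few centimetres aside while the robot is not near it.
Once in a run the grip may slacken for a moment while it holds something.
It also fails if it takes over 208 s, if anything falls off the work surface, if the arm or the gripper's body presses on something with over 40 N, if the wrist force passes 120 N, or if a joint passes its speed limit or range.

## Robot

A 6-joint arm with a two-finger parallel gripper is mounted at the origin on a cart in front of the work surface, level with it; the furniture and walls round the work are solid. World frame = base frame: x ahead of the robot, y to its left, z up, the work surface at z = 0. Lengths are in m, angles in rad, forces in N, time in s.
With the tool pointing down it reaches from about 0.375 to 0.975 m from the base axis. Payload 3.8 kg.
Tool frame: the origin (TCP) lies midway between the tips of the shut fingers; the grasp point (between the pads) lies 19 mm behind it; x points along the fingers, y is the direction in which the jaws open and shut, and the axes are right-handed (so a half turn about x gives the same grasp; the last joint's range is limited). The gripper opens to 88 mm and grips with 3 to 60 N. Pads are 18 mm wide; open, the fingers measure 123 mm over their backs; the gripper's body (75 mm by 187 mm) begins 45 mm behind the grasp point.
Start: joints at [-1.147, 0.264, 1.604, -0, 1.274, -0.037], TCP at [0.3, -0.605, 0.201] pointing down, gripper open.
Joint ranges: [-2.63, 2.63], [-0.94, 2.18], [0.31, 2.57], [-1.31, 4.45], [0, 2.66], [-2.55, 2.55]. Speed limits (rad/s): [2.57, 2.57, 3.14, 3.14, 3.14, 3.14].

## Interface

Orientations are given as a rotation vector (axis times angle).
In Python, from cell import manip, inverse_kinematics, cams, order gives the robot as it stands. Calls block until the motion is done:
- manip.move_pose(position, orientation): joint-space move of the TCP to a pose.
- manip.move_linear(position, rate=0.15, rot=None): straight line of the TCP; rot=None keeps the orientation; rate is the mean speed in m/s.
- manip.set_joints(angles): joint-space move.
- manip.set_gripper(opening, force=None): finger opening in m; force is the grip in N (None keeps the last); returns when the fingers have stopped.
- manip.dwell(seconds).
- inverse_kinematics(position, orientation): joint angles nearest the present ones, or None.
- manip.state(): the state.
- cams.capture(name): name is "scene" or "top" or "wrist"; returns a dict with "image" (384x512x3 uint8, blue, green, red), "z_map" (384x512 float32, m along the optical axis (not along the pixel's ray), 0 where there is no reading), "intrinsics" (3x3 intrinsics, pixels), "position" and "orientation" of the camera in the world; the wrist camera has in their place "T_tool_cam" (4x4, takes a point from camera to tool coordinates, whose origin is the TCP and whose axes are the tool frame's). Camera axes: x right, y down, z forward; pixel columns grow to the right and rows downward; lengths in m; the calibration is good to about 2 mm. The wrist camera is an equidistant fisheye: a pixel r from the principal point sees the ray r / f radians off the axis. A picture is of the moment at which its call begins: read the wrist's pose just before it.
A pose or a line that the arm cannot do raises manip.IKError and nothing moves.
- order.close_job(): hands the job in, once; it reports no verdict.
The state is a dict: "clock": time; "joint_pos": joint angles; "joint_velocities": joint speeds; "tau": joint torques, N m; "tool_pos": TCP position; "tcp_rot": TCP orientation; "contact_force": force on the tool from outside, world axes, zero at the start; "moment": the same for the moment, N m; "gripper_width": finger opening in m.
Only numpy, scipy, OpenCV 4.12 (cv2) and the standard library are available. Lean on these libraries where they do the work, as an engineer would, in place of code of your own. Each camera call takes 0.05 s, during which the arm holds its last target.

## Working session

There is one attempt and no reset: what is moved stays moved. The work goes in short steps, each a Python script; the robot and the scene stay as the last script left them, time stands still between calls to the robot, and variables do not carry over. Pictures are saved under pics/ and viewed, and the job is handed in when it is done.

```bash
ls; mkdir -p pics
python3 - <<'E'
from cell import manip,cams
import cv2,numpy as np
s=manip.state();print(s['clock'],s['tool_pos'],s['tcp_rot'],s['gripper_width'])
for n in ['scene','top']:
    c=cams.capture(n);cv2.imwrite(f'pics/{n}0.png',c['image']);np.savez(f'{n}0.npz',**c);print(n,c['intrinsics'],c['position'],c['orientation'],(c['z_map']>0).mean())
E
```

```text
pics
0.0 [ 0.29983333 -0.60387137  0.19950287] [ 1.96568751  0.46336346 -1.96645932] 0.0877898657546783
scene [[499.40230065   0.         259.67503607]
 [  0.         499.40230065 188.62458267]
 [  0.           0.           1.        ]] [-0.18503738  0.51840438  1.03526763] [-1.23818166  2.29017318 -0.94093645] 0.9838663736979166
top [[424.56659109   0.         255.28743839]
 [  0.         424.56659109 188.35619226]
 [  0.           0.           1.        ]] [0.37698388 0.00872341 1.3337126 ] [-2.11101399  2.14140048 -0.16522825] 0.9959309895833334
```

View pics/scene0.png

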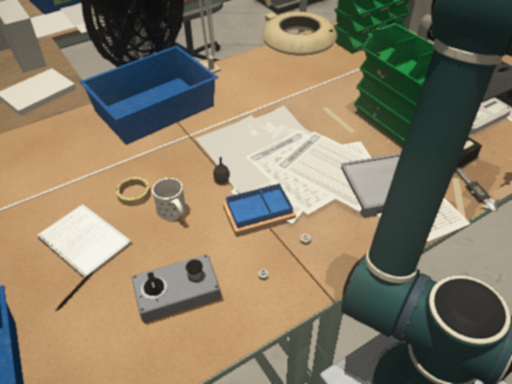

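View pics/top0.png

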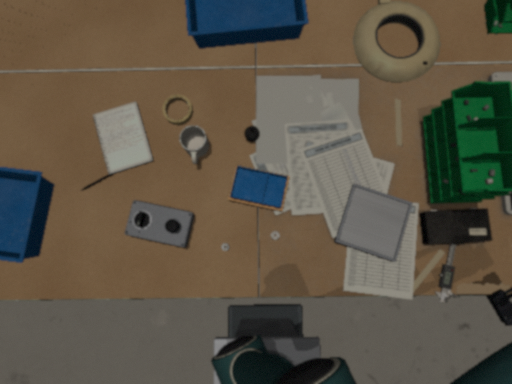

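The top view shows two fittings, at about (224,247) and (275,235). The demagnetiser is at (376,221), the control box at (160,224), the tray at (259,187), the mug at (194,140) and the blower at (252,133). Next I'll measure them.

```bash
cat > h.py <<'E'
import numpy as np,cv2
from scipy.spatial.transform import Rotation as R
def ray(c,uv):
    uv=np.atleast_2d(np.asarray(uv,float));K=c['intrinsics']
    d=np.c_[(uv[:,0]-K[0,2])/K[0,0],(uv[:,1]-K[1,2])/K[1,1],np.ones(len(uv))]
    return d@R.from_rotvec(c['orientation']).as_matrix().T
def onplane(c,uv,z):
    d=ray(c,uv);p=np.asarray(c['position']);return p+d*((z-p[2])/d[:,2])[:,None]
def cloud(c):
    z=c['z_map'];v,u=np.mgrid[0:384,0:512]
    d=ray(c,np.c_[u.ravel(),v.ravel()]);P=c['position']+d*z.reshape(-1,1)
    P[z.ravel()<=0]=np.nan
    return P.reshape(384,512,3)
E
python3 - <<'E'
from h import *
c=dict(np.load('top0.npz'));P=cloud(c);Z=P[...,2]
im=c['image']
print('bench z',np.nanmedian(Z[250:290,60:200]))
def show(a,n,s):
    cv2.imwrite(n,cv2.resize(a,None,fx=s,fy=s,interpolation=cv2.INTER_CUBIC))
show(im[160:300,110:310],'pics/t1.png',4)
show(im[160:300,310:510],'pics/t2.png',4)
H=np.nan_to_num(np.clip(Z*1000,0,100)).astype(np.uint8)
m=((H>8)*255).astype(np.uint8)
show(cv2.applyColorMap((H*2.5).astype(np.uint8),cv2.COLORMAP_JET)[60:300],'pics/h.png',1.5)
n,l,st,ce=cv2.connectedComponentsWithStats(m[60:300])
for i in range(1,n):
    if st[i,4]>8:
        v,u=ce[i][::-1];q=(l==i);pp=P[60:300][q]
        print(st[i],np.nanmedian(pp,0).round(3),np.nanpercentile(pp[:,2],95).round(3))
E
```

```text
bench z -0.0007632853477139712
[ 358    0   79   23 1295] [ 0.862 -0.346  0.302] 0.312
[ 423   12   89  143 9379] [ 0.693 -0.568  0.211] 0.278
[  228    15   185   187 19692] [ 0.662 -0.189  0.02 ] 0.038
[163  35  29  30 315] [0.867 0.278 0.022] 0.028
[  93   42   60   72 2029] [0.776 0.454 0.012] 0.016
[180  65  29  39 592] [0.753 0.214 0.058] 0.091
[   0  107   54   96 2086] [0.531 0.688 0.08 ] 0.123
[ 125  140   70   48 2295] [0.492 0.318 0.05 ] 0.088
[ 420  148   73   92 2716] [ 0.464 -0.564  0.049] 0.053
[271 171   9   9  57] [ 0.456 -0.033  0.015] 0.023
[222 183   8   8  40] [0.421 0.122 0.016] 0.024
[486 228  26  12 218] [ 0.294 -0.531  0.328] 0.346
```

View pics/t1.png

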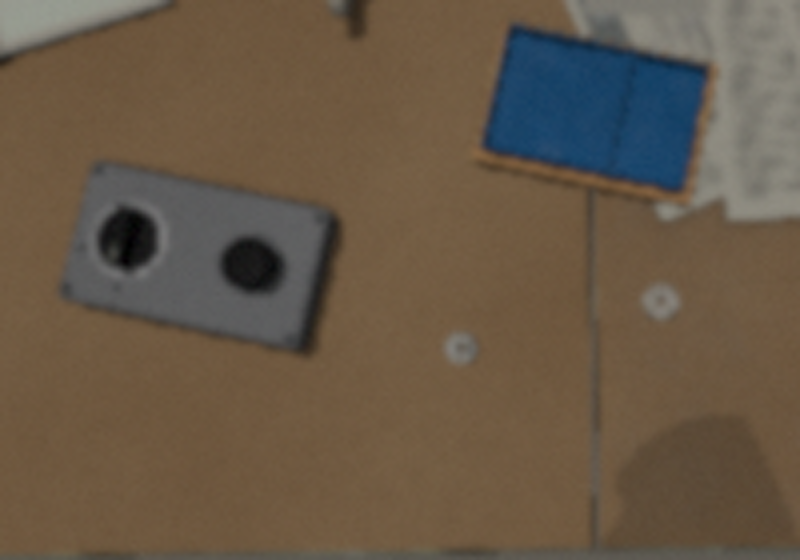

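View pics/t2.png

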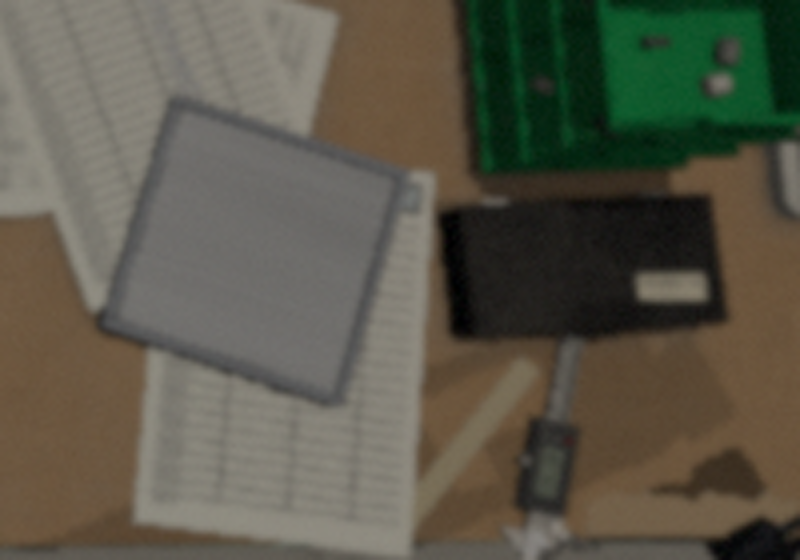

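View pics/h.png

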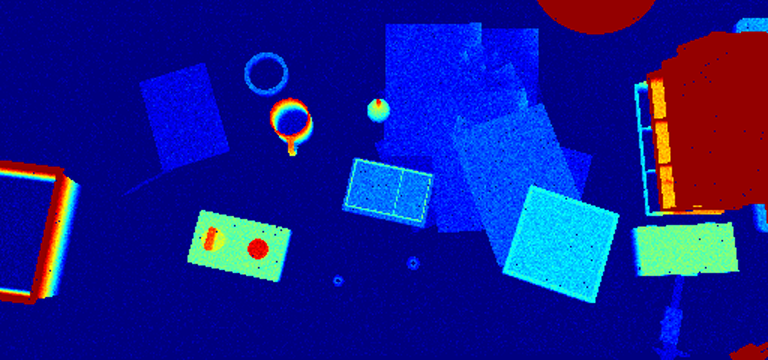

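The close-ups show two parts, the box with its knob at left and plunger at right, and the grey plate. Next I'll get exact poses from depth masks.

```bash
cat > meas.py <<'E'
from h import *
def rect(P,sel):
    p=P[sel][:,:2].astype(np.float32);r=cv2.minAreaRect(p*1000);return r
for f in ['top0','scene0']:
    c=dict(np.load(f+'.npz'));P=cloud(c);X,Y,Z=P[...,0],P[...,1],P[...,2]
    with np.errstate(invalid='ignore'):
        near=lambda x,y,r:(np.hypot(X-x,Y-y)<r)
        b=near(.49,.32,.14)&(abs(Z-.05)<.008); print(f,'box',rect(P,b),np.median(Z[b]))
        k=near(.503,.367,.06)&(Z>.072)
        for nm,s in [('knob+plg',near(.49,.32,.14)&(Z>.074))]:
            m=s.astype(np.uint8);n,l,st,ce=cv2.connectedComponentsWithStats(m)
            for i in range(1,n):
                if st[i,4]>15:
                    print(nm,rect(P,l==i),np.median(Z[l==i]),np.mean(P[l==i],0),st[i,4])
        d=near(.50,-.28,.15)&(Z>.028)&(Z<.05);print('demag',rect(P,d))
        t=near(.6,0,.12)&(Z>.035);print('tray',rect(P,t),np.median(Z[t]))
        for x,y in [(.456,-.033),(.421,.122)]:
            q=near(x,y,.03)&(Z>.006);print('part',P[q].min(0),P[q].max(0),np.median(P[q&(Z>.014)],0),rect(P,q))
E
python3 meas.py
```

```text
top0 box ((494.7945861816406, 322.6462097167969), (191.22283935546875, 109.74561309814453), 77.11173248291016) 0.049142540063756845
knob+plg ((506.0421447753906, 371.103515625), (14.843743324279785, 45.77094268798828), 78.68112182617188) 0.08224771852885715 [0.50514955 0.37022048 0.082152  ] 80
knob+plg ((483.79864501953125, 273.69097900390625), (39.11530303955078, 36.93770217895508), 47.8377799987793) 0.09051348673103932 [0.48323739 0.27277519 0.090596  ] 147
demag ((509.47259521484375, -313.1931457519531), (281.42034912109375, 230.88299560546875), 14.251144409179688)
tray ((604.5902099609375, 16.124374389648438), (160.5476837158203, 100.60643005371094), 76.90930938720703) 0.04546757274258506
part [ 0.4432815  -0.0451287   0.00828565] [ 0.46828467 -0.02024874  0.02340793] [ 0.45255698 -0.03282077  0.01673891] ((455.72650146484375, -32.702125549316406), (24.850658416748047, 24.92061424255371), 89.06946563720703)
part [0.39360438 0.10994584 0.00602102] [0.43342    0.14144168 0.0264277 ] [0.42094649 0.12194188 0.01945396] ((418.090576171875, 120.17864227294922), (44.56867218017578, 21.
[... 473 characters left out ...]
743  0.37458022 0.08330856] 115
demag ((494.7846984863281, -321.4285888671875), (173.15272521972656, 194.59024047851562), 70.35130310058594)
tray ((605.2813110351562, 18.049720764160156), (162.45509338378906, 107.87255096435547), 76.8548355102539) 0.04272275931108216
part [ 0.43457425 -0.04466675  0.00617663] [ 0.47051801 -0.01309736  0.02257772] [ 0.45412138 -0.02750674  0.01806337] ((455.3091125488281, -28.221521377563477), (23.933834075927734, 33.87294387817383), 53.80746841430664)
part [0.41065514 0.10079175 0.00609232] [0.43467325 0.13621139 0.02591356] [0.42022478 0.12653889 0.01952684] ((422.02679443359375, 118.0422592163086), (20.99606704711914, 37.27223587036133), 6.852151393890381)
```

```bash
cat >> h.py <<'E'
def rotv(a_deg):
    a=np.radians(a_deg);x=np.array([0,0,-1.]);y=np.array([np.cos(a),np.sin(a),0]);z=np.cross(x,y)
    return R.from_matrix(np.c_[x,y,z]).as_rotvec()
E
python3 - <<'E'
from h import *
from cell import inverse_kinematics,manip
c=dict(np.load('top0.npz'))
cor=onplane(c,[(310+a/4-.4,160+b/4-.4) for a,b in [(180,97),(410,175),(338,403),(102,318)]],.04)
print(cor.round(4),cor.mean(0)); e=cor[1]-cor[0];e2=cor[2]-cor[1];print(np.linalg.norm(e),np.linalg.norm(e2),np.degrees(np.arctan2(e[1],e[0])),np.degrees(np.arctan2(e2[1],e2[0])))
print(onplane(c,[(110+660/4-.4,160+300/4-.4),(110+460/4-.4,160+348/4-.4)],.02))
for f in ['top0','scene0']:
    c=dict(np.load(f+'.npz'));P=cloud(c)
    g=c['image'].astype(int);sat=g.max(2)-g.min(2)
    for x,y in [(.455,-.032),(.421,.122)]:
        m=(np.hypot(P[...,0]-x,P[...,1]-y)<.03)&(sat<35)&(P[...,2]>.017)
        v,u=np.nonzero(m);q=onplane(c,np.c_[u,v],.021);print(f,m.sum(),q.mean(0),P[m].mean(0),np.median(P[m][:,2]))
for n,p,a in [('R',(.455,-.031,.004),None),('L',(.421,.1225,.004),None),('plate',(.5,-.32,.04),None),('knob',(.506,.372,.064),None),('tray',(.605,.017,.03),None)]:
    print(n,[(a,inverse_kinematics(np.array(p),rotv(a))[5].round(2)) if inverse_kinematics(np.array(p),rotv(a)) is not None else a for a in range(-180,180,30)])
print(R.from_rotvec(manip.state()['tcp_rot']).as_matrix().round(2))
E
```

```text
[[ 0.6079 -0.2806  0.04  ]
 [ 0.5446 -0.4524  0.04  ]
 [ 0.3738 -0.3861  0.04  ]
 [ 0.4393 -0.213   0.04  ]] [ 0.49139925 -0.33303115  0.04      ]
0.18315130818789688 0.18329870171128307 -110.21311658326182 158.77162017494226
[[ 0.45659927 -0.03126127  0.02      ]
 [ 0.42203816  0.1229426   0.02      ]]
top0 17 [ 0.45529259 -0.0329784   0.021     ] [ 0.45529681 -0.03298026  0.0209192 ] 0.020955417061269133
top0 16 [0.42211379 0.12239465 0.021     ] [0.42208991 0.12233739 0.02163769] 0.022168389665608523
scene0 23 [ 0.45284388 -0.02689371  0.021     ] [ 0.45378393 -0.02769898  0.01950199] 0.019295786617669286
scene0 25 [0.41985604 0.12655557 0.021     ] [0.41966583 0.12667907 0.02131261] 0.021726446303299785
R [-180, (-150, np.float64(2.5)), (-120, np.float64(1.97)), (-90, np.float64(1.45)), (-60, np.float64(0.92)), (-30, np.float64(0.4)), (0, np.float64(-0.12)), (30, np.float64(-0.65)), (60, np.float64(-1.17)), (90, np.float64(-1.69)), (120, np.float64(-2.22)), 150]
L [-180, -150, (-120, np.float64(2.32)), (-90, np.float64(1.8)), (-60, np.float64(1.27)), (-30, np.float64(0.75)), (0, 
[... 295 characters left out ...]
4(-0.09)), (0, np.float64(-0.61)), (30, np.float64(-1.13)), (60, np.float64(-1.66)), (90, np.float64(-2.18)), 120, 150]
knob [(-180, np.float64(-2.55)), -150, -120, (-90, np.float64(2.17)), (-60, np.float64(1.64)), (-30, np.float64(1.12)), (0, np.float64(0.59)), (30, np.float64(0.07)), (60, np.float64(-0.45)), (90, np.float64(-0.98)), (120, np.float64(-1.5)), (150, np.float64(-2.02))]
tray [-180, -150, (-120, np.float64(2.08)), (-90, np.float64(1.56)), (-60, np.float64(1.03)), (-30, np.float64(0.51)), (0, np.float64(-0.01)), (30, np.float64(-0.54)), (60, np.float64(-1.06)), (90, np.float64(-1.58)), (120, np.float64(-2.11)), 150]
[[-0.    0.44 -0.9 ]
 [ 0.   -0.9  -0.44]
 [-1.   -0.   -0.  ]]
```

```bash
cat >> h.py <<'E'
def wrist(name):
    from cell import manip,cams
    s=manip.state();c=cams.capture('wrist');cv2.imwrite(f'pics/{name}.png',c['image'])
    T=np.eye(4);T[:3,:3]=R.from_rotvec(s['tcp_rot']).as_matrix();T[:3,3]=s['tool_pos']
    c['T']=T@c['T_tool_cam'];np.savez(name+'.npz',**c);return c
def wray(c,uv):
    uv=np.atleast_2d(np.asarray(uv,float));K=c['intrinsics']
    d=np.c_[(uv[:,0]-K[0,2])/K[0,0],(uv[:,1]-K[1,2])/K[1,1]];r=np.linalg.norm(d,axis=1)+1e-12
    return np.c_[d*(np.sin(r)/r)[:,None],np.cos(r)]@c['T'][:3,:3].T
def wplane(c,uv,z):
    d=wray(c,uv);p=c['T'][:3,3];return p+d*((z-p[2])/d[:,2])[:,None]
def wcloud(c):
    K=c['intrinsics'];v,u=np.mgrid[0:384,0:512]
    d=wray(c,np.c_[u.ravel(),v.ravel()]);zc=d@c['T'][:3,2]
    P=c['T'][:3,3]+d*(c['z_map'].ravel()/zc)[:,None];P[c['z_map'].ravel()<=0]=np.nan
    return P.reshape(384,512,3)
E
python3 - <<'E'
from h import *
from cell import manip
manip.move_pose([.455,-.031,.2],rotv(-30))
c=wrist('w1');print(manip.state()['clock'],manip.state()['tool_pos'],c['intrinsics'],c['T'].round(3))
E
```

```text
2.2833 [ 0.45529634 -0.03170992  0.20006958] [[297.31863964   0.         257.08845134]
 [  0.         297.31863964 194.68090739]
 [  0.           0.           1.        ]] [[ 0.866 -0.474 -0.161  0.498]
 [-0.501 -0.819 -0.281  0.043]
 [ 0.001  0.324 -0.946  0.384]
 [ 0.     0.     0.     1.   ]]
```

View pics/w1.png

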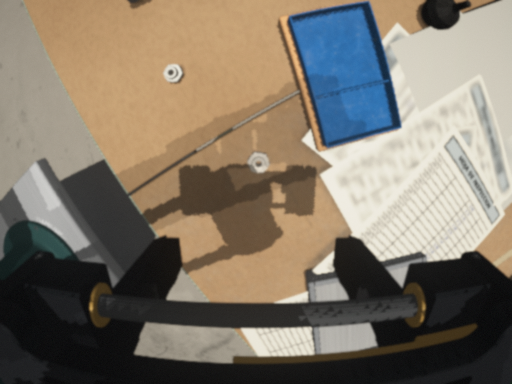

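The wrist view shows the right part at (259,162), the left part at (174,73) and the tray at (340,75). I'll localise them from the wrist view.

Run:
```python
from h import *
c=dict(np.load('w1.npz'));P=wcloud(c);g=c['image'].astype(int);sat=g.max(2)-g.min(2)
for uv in [(259,162),(174,73)]:
    print(wplane(c,[uv],.02).round(4))
    x,y=wplane(c,[uv],.02)[0,:2]
    m=(np.hypot(P[...,0]-x,P[...,1]-y)<.03)&(P[...,2]>.016)
    print(m.sum(),P[m].mean(0),np.percentile(P[m][:,2],[50,90,98]))
    m=(np.hypot(P[...,0]-x,P[...,1]-y)<.03)&(P[...,2]>.007)
    v,u=np.nonzero(m);print(cv2.minAreaRect(P[m][:,:2].astype(np.float32)*1000))
    print('bench',np.nanmedian(P[int(uv[1])-25:int(uv[1])-15,int(uv[0])-5:int(uv[0])+5,2]))
cr=[c['image'][v-25:v+25,u-25:u+25] for u,v in [(259,162),(174,73)]]
cv2.imwrite('pics/cr.png',cv2.resize(np.hstack(cr),None,fx=8,fy=8,interpolation=cv2.INTER_CUBIC))
```

```text
[[ 0.46   -0.0289  0.02  ]]
8462 [ 0.47076424 -0.01210773  0.32491131] [0.330122   0.34072303 0.34212433]
((468.47222900390625, -22.529489517211914), (44.66716766357422, 44.16861343383789), 85.07581329345703)
bench 0.00011881824401363539
[[0.4271 0.1221 0.02  ]]
90 [0.42510228 0.12429406 0.02170943] [0.02237489 0.02333352 0.02430142]
((424.4424133300781, 125.19599151611328), (22.02442169189453, 25.18032455444336), 54.845523834228516)
bench -0.00025782669490972965
```

View pics/cr.png

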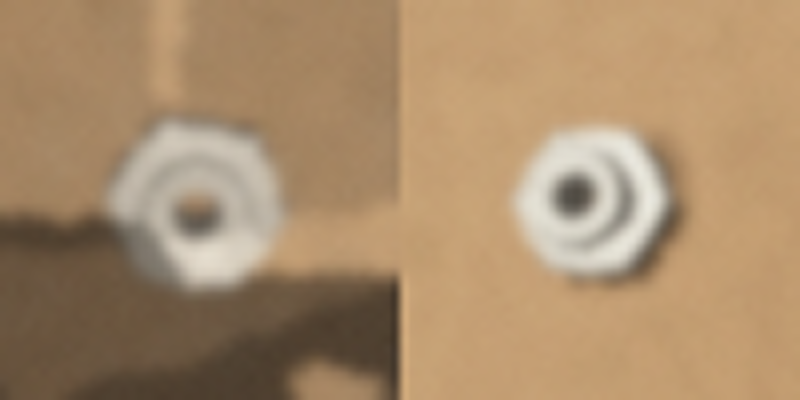

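```bash
cat >> h.py <<'E'
def st(tag=''):
    from cell import manip
    s=manip.state();print(tag,round(s['clock'],1),s['tool_pos'].round(4) if hasattr(s['tool_pos'],'round') else s['tool_pos'],'w',round(s['gripper_width'],4),'F',np.round(s['contact_force'],1));return s
def pick(x,y,a,z=.004,hi=.12,open_=.06):
    from cell import manip
    manip.move_pose([x,y,hi],rotv(a));manip.set_gripper(open_)
    manip.move_linear([x,y,z+.03],rate=.2);manip.move_linear([x,y,z],rate=.06);st('down')
    manip.set_gripper(0.0,force=25);s=st('grip')
    manip.move_linear([x,y,hi],rate=.15);return st('lift')
def place(x,y,a,z,hi=.12,open_=.06):
    from cell import manip
    manip.move_pose([x,y,hi],rotv(a));st('above')
    manip.move_linear([x,y,z+.02],rate=.15);manip.move_linear([x,y,z+.001],rate=.04);st('placed')
    manip.set_gripper(open_);manip.move_linear([x,y,hi],rate=.2);st('up')
E
python3 - <<'E'
from h import *
pick(.457,-.031,0)
c=wrist('w2')
E
```

```text
down 4.7 [ 0.4568 -0.031   0.0037] w 0.0596 F [0.  0.1 0.3]
grip 5.6 [ 0.457 -0.031  0.004] w 0.0004 F [ 0.  -0.7 -0.2]
lift 6.5 [ 0.4561 -0.0309  0.1191] w 0.0004 F [ 0.5  0.3 -0.6]
```

View pics/w2.png

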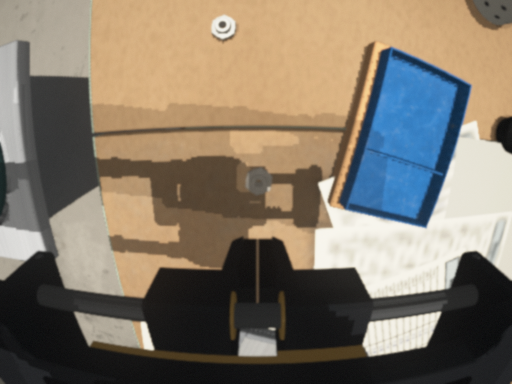

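The grip shut on nothing. The part is still standing, at (257,180) in the wrist view. I'll check where it is now.

Run:
```python
from h import *
from cell import cams
c=dict(np.load('w2.npz'));print(wplane(c,[(257,180),(223,27)],.012)); P=wcloud(c)
for u,v in [(257,180),(223,27)]: print(np.nanmedian(P[v-4:v+5,u-4:u+5].reshape(-1,3),0))
c=cams.capture('top');cv2.imwrite('pics/top1.png',c['image'][150:320,150:400].repeat(3,0).repeat(3,1))
np.savez('top1.npz',**c)
c=cams.capture('scene');cv2.imwrite('pics/sc1.png',c['image'][170:320,180:400].repeat(3,0).repeat(3,1))
```

```text
[[ 0.45676211 -0.02881064  0.012     ]
 [ 0.42419382  0.12508833  0.012     ]]
[ 0.45675624 -0.02729179  0.01924566]
[0.4239988  0.12509492 0.01860796]
```

View pics/top1.png

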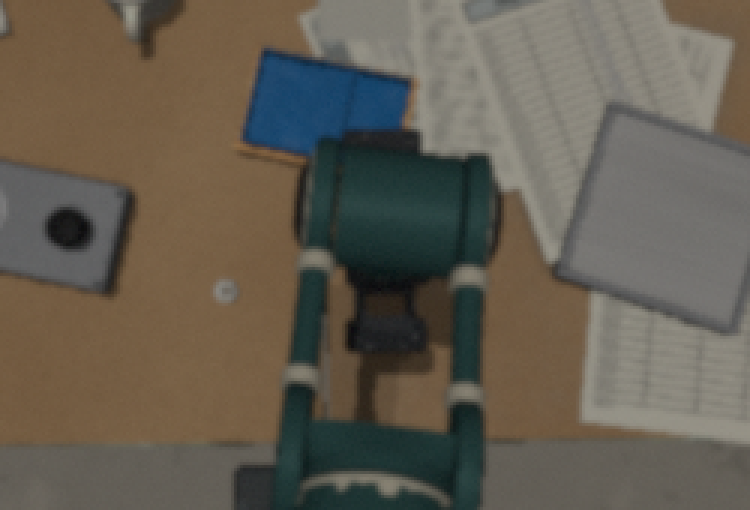

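View pics/sc1.png

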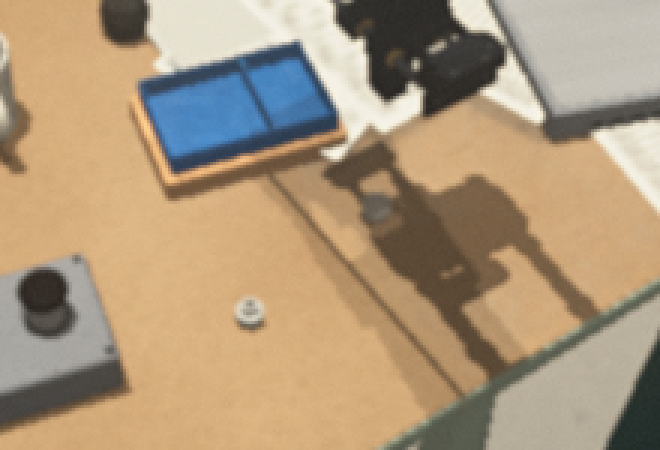

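```bash
python3 - <<'E'
from h import *
from cell import manip
c=dict(np.load('w2.npz'));T=np.linalg.inv(c['T_tool_cam']);K=c['intrinsics']
print(c['T_tool_cam'].round(3))
def pj(p):
    q=T[:3,:3]@p+T[:3,3];r=np.hypot(q[0],q[1]);th=np.arctan2(r,q[2]);return K[:2,2]+K[0,0]*th*q[:2]/r
for p in [(0,0,0),(-.019,0,0),(-.064,0,0),(.115,0,0)]: print(p,pj(np.array(p)))
P=wcloud(c)
print(P[250:300:10,240:280:10].round(3))
E
python3 - <<'E'
import cv2
i=cv2.imread('pics/w2.png')[130:330,150:370];cv2.imwrite('pics/w2c.png',cv2.resize(i,None,fx=3,fy=3))
E
```

```text
[[ 0.    -0.324  0.946 -0.184]
 [ 1.     0.    -0.     0.001]
 [-0.     0.946  0.324 -0.086]
 [ 0.     0.     0.     1.   ]]
(0, 0, 0) [255.76896348 226.49642164]
(-0.019, 0, 0) [255.64293476 239.35460134]
(-0.064, 0, 0) [255.23963386 281.40466842]
(0.115, 0, 0) [256.23711564 179.80777606]
[[[ 0.449 -0.019  0.173]
  [ 0.453 -0.021  0.17 ]
  [ 0.459 -0.021  0.17 ]
  [ 0.464 -0.02   0.17 ]]

 [[ 0.449 -0.021  0.18 ]
  [ 0.454 -0.02   0.18 ]
  [ 0.459 -0.02   0.18 ]
  [ 0.463 -0.02   0.18 ]]

 [[ 0.449 -0.02   0.189]
  [ 0.454 -0.021  0.188]
  [ 0.459 -0.025  0.181]
  [ 0.463 -0.02   0.189]]

 [[ 0.45  -0.02   0.197]
  [ 0.454 -0.02   0.197]
  [ 0.458 -0.02   0.197]
  [ 0.463 -0.02   0.197]]

 [[ 0.45  -0.022  0.201]
  [ 0.454 -0.022  0.202]
  [ 0.458 -0.022  0.202]
  [ 0.463 -0.022  0.201]]]
```

View pics/w2c.png

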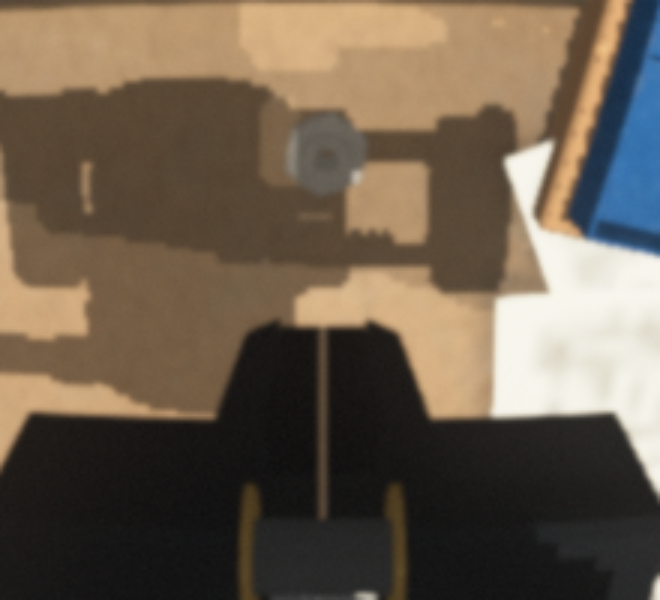

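The part hasn't moved, so the fingers must have closed above it. The fingertips look higher than the stated TCP, so I'll check with the scene camera's depth.

Run:
```python
from h import *
from cell import cams,manip
s=st()
print(R.from_rotvec(s['tcp_rot']).as_matrix().round(3), s['joint_pos'])
c=cams.capture('scene');P=cloud(c);np.savez('sc2.npz',**c)
m=(np.hypot(P[...,0]-s['tool_pos'][0],P[...,1]-s['tool_pos'][1])<.06)
z=P[...,2]
print(np.histogram(z[m],bins=np.arange(-.01,.4,.01)))
v,u=np.nonzero(m&(z>.05)&(z<.3));print(u.min(),u.max(),v.min(),v.max())
b=c['image'][v.min()-20:v.max()+20,u.min()-20:u.max()+20];cv2.imwrite('pics/g.png',cv2.resize(b,None,fx=5,fy=5))
K=c['intrinsics'];Rm=R.from_rotvec(c['orientation']).as_matrix()
for h in [0,.019,.04]:
    q=Rm.T@(np.array(s['tool_pos'])+[0,0,h]-c['position']);print(h,(q[:2]/q[2]*K[0,0]+K[:2,2]-[u.min()-20,v.min()-20])*5)
```

```text
6.7 [ 0.4559 -0.0309  0.1186] w 0.0003 F [0.3 0.6 1.3]
[[-0.003  1.     0.   ]
 [ 0.     0.    -1.   ]
 [-1.    -0.003 -0.   ]] [-1.22161343e-01 -8.40813131e-02  2.13984796e+00 -4.64269301e-05
  1.08844143e+00 -1.22144159e-01]
(array([603, 588,  64,  11,   0,   0,   0,   0,   0,   0,   0,   0,   0,
         0,   0,   0,   8,  35,  42,  32,  17,   5,   2,  41, 149, 155,
        95, 201, 118,  72,  57, 151, 229, 126,  40, 136, 145, 123, 129,
       134]), array([-0.01,  0.  ,  0.01,  0.02,  0.03,  0.04,  0.05,  0.06,  0.07,
        0.08,  0.09,  0.1 ,  0.11,  0.12,  0.13,  0.14,  0.15,  0.16,
        0.17,  0.18,  0.19,  0.2 ,  0.21,  0.22,  0.23,  0.24,  0.25,
        0.26,  0.27,  0.28,  0.29,  0.3 ,  0.31,  0.32,  0.33,  0.34,
        0.35,  0.36,  0.37,  0.38,  0.39]))
288 333 157 204
0 [197.92745624 367.34316159]
0.019 [200.24166322 341.2106345 ]
0.04 [202.85929262 311.65179557]
```

View pics/g.png

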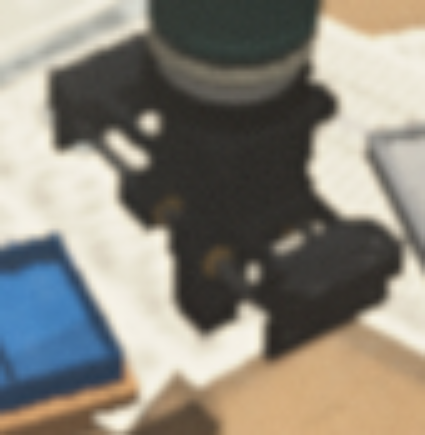

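Both the wrist and scene depth put the real fingertips about 35 mm above the reported TCP, which contradicts the stated tool frame. I'll settle it with a gentle touch on bare bench.

Run:
```python
from h import *
from cell import manip
x,y=.42,.045
manip.move_pose([x,y,.06],rotv(0))
manip.move_linear([x,y,-.015],rate=.08)
s0=st('start')
z=-.015
while z>-.045:
    z-=.001 if z>-.028 else .0005
    manip.move_linear([x,y,z],rate=.02)
    s=manip.state()
    if s['contact_force'][2]-s0['contact_force'][2]>3: break
st('touch');print(z)
manip.move_linear([x,y,.08],rate=.15);st()
```

```text
start 8.3 [ 0.4206  0.045  -0.0145] w 0.0001 F [ 0.4 -0.7  0.4]
touch 16.6 [ 0.4201  0.045  -0.0375] w 0.0006 F [-0.9 -0.1  5.5]
-0.03800000000000002
 17.5 [0.4191 0.045  0.0791] w 0.0004 F [-0.3 -0.1 -0.2]
```

The touch puts the real fingertips about 37 mm behind the reported TCP, so I'll use that offset. First I'll profile the gripper's width against height, because clearance near the plunger and tray now matters.

Run:
```python
from h import *
from cell import manip
for w in [.0,.03,.06]:
    manip.set_gripper(w);s=st()
    c=wrist('wg%d'%(w*1000));P=wcloud(c).reshape(-1,3)-np.array(s['tool_pos'])
    for h in np.arange(.03,.11,.005):
        q=P[(P[:,2]>h)&(P[:,2]<h+.005)&(abs(P[:,1])<.12)&(abs(P[:,0])<.05)] 
        q2=P[(P[:,2]>h)&(P[:,2]<h+.005)&(np.hypot(P[:,0],P[:,1])<.13)]
        if len(q2): print(round(h,3),len(q2),'x',q2[:,0].min().round(3),q2[:,0].max().round(3),'y',q2[:,1].min().round(3),q2[:,1].max().round(3))
```

```text
17.7 [0.4191 0.045  0.0789] w 0.0003 F [-0.2 -0.4  0.4]
0.035 72 x -0.008 0.01 y 0.009 0.012
0.04 200 x -0.012 0.014 y 0.009 0.013
0.045 251 x -0.013 0.015 y 0.01 0.013
0.05 245 x -0.014 0.016 y 0.01 0.013
0.055 428 x -0.014 0.016 y -0.007 0.013
0.06 375 x -0.015 0.017 y 0.001 0.013
0.065 358 x -0.015 0.017 y 0.008 0.013
0.07 289 x -0.015 0.017 y 0.01 0.013
0.075 297 x -0.009 0.012 y 0.009 0.013
0.08 768 x -0.009 0.011 y 0.002 0.013
0.085 76 x -0.008 0.01 y 0.006 0.013
0.09 46 x -0.007 0.009 y -0.009 0.013
0.095 42 x -0.007 0.009 y -0.01 0.003
0.1 632 x -0.084 0.087 y -0.016 0.036
0.105 2239 x -0.084 0.086 y -0.012 0.037
 18.4 [0.42   0.045  0.0801] w 0.0301 F [ 0.4 -0.   0.6]
0.035 88 x -0.023 0.026 y 0.004 0.012
0.04 241 x -0.027 0.029 y -0.007 0.013
0.045 301 x -0.028 0.03 y -0.008 0.013
0.05 348 x -0.029 0.031 y -0.007 0.013
0.055 455 x -0.029 0.031 y -0.007 0.013
0.06 452 x -0.029 0.031 y -0.007 0.013
0.065 445 x -0.03 0.032 y -0.007 0.013
0.07 394 x -0.03 0.032 y 0.007 0.013
0.075 474 x -0.03 0.032 y 0.0 0.013
0.08 958 x -0.029 0.031 y 0.0 0.013
0.085 253 x -0.027 0.029 y -0.008 0.013
0.09 206 x -0.026 0.027 y -0.01 0.013
0.095 111 x -0.023 0.025 y -0.01 0.015
0.1 735 x -0.085 0.086 y -0.015 0.037
0.105 2398 x -0.084 0.087 y -0.011 0.037
 19.0 [0.42  0.045 0.08 ] w 0.0601 F [ 0.3 -0.8  0.8]
0.035 112 x -0.039 0.04 y -0.008 0.012
0.04 311 x -0.042 0.044 y -0.008 0.013
0.045 344 x -0.043 0.045 y -0.007 0.012
0.05 376 x -0.044 0.045 y -0.007 0.013
0.055 506 x -0.044 0.046 y -0.007 0.013
0.06 532 x -0.044 0.046 y -0.008 0.013
0.065 511 x -0.045 0.046 y -0.008 0.013
0.07 476 x -0.045 0.048 y -0.007 0.013
0.075 502 x -0.046 0.048 y -0.003 0.013
0.08 1029 x -0.046 0.048 y 0.0 0.013
0.085 387 x -0.046 0.048 y -0.009 0.013
0.09 317 x -0.044 0.046 y -0.01 0.013
0.095 191 x -0.041 0.042 y -0.011 0.016
0.1 577 x -0.084 0.085 y -0.011 0.036
0.105 1987 x -0.085 0.086 y -0.011 0.037
```

View pics/wg60.png

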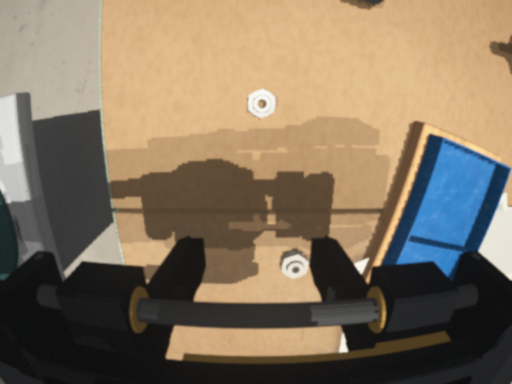

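Jaws at yaw 0 open along world x. The body begins about 64 mm behind the real tip, so only the TCP is shifted, by 37 mm, and I'll correct for it. The wrist view shows the parts at (294,264) and (262,103), both clear. Picking the right one again.

```bash
cat > u.py <<'E'
import re
s=open('h.py').read()
s=s.replace("def pick(x,y,a,z=.004,hi=.12","OFF=.037\ndef pick(x,y,a,z=.003,hi=.10").replace("manip.move_linear([x,y,z+.03],rate=.2);manip.move_linear([x,y,z],rate=.06)","manip.move_linear([x,y,z-OFF+.03],rate=.2);manip.move_linear([x,y,z-OFF],rate=.06)")
s=s.replace("[x,y,z+.02]","[x,y,z-OFF+.02]").replace("[x,y,z+.001]","[x,y,z-OFF+.001]").replace("a,z,hi=.12","a,z,hi=.10")
open('h.py','w').write(s)
E
python3 u.py
python3 - <<'E'
from h import *
s=pick(.457,-.030,0)
wrist('w3')
E
```

```text
down 21.1 [ 0.4568 -0.03   -0.0343] w 0.0599 F [ 0.5  0.1 -0.3]
grip 21.7 [ 0.4572 -0.03   -0.0338] w 0.0257 F [ 0.1 -0.4  1.4]
lift 22.7 [ 0.456  -0.0299  0.099 ] w 0.0259 F [-0.2 -0.3 -0.6]
```

View pics/w3.png

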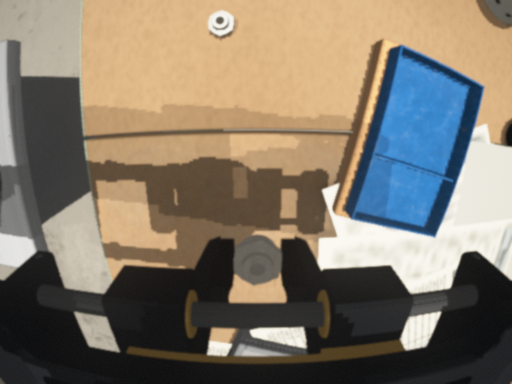

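Holding fitting_b (26 mm flats, seen at (258,258)). Place it on the plate, then fetch the other.

Run:
```python
from h import *
place(.495,-.362,0,.038)
from cell import manip
s=pick(.424,.1245,0)
wrist('w4')
if s['gripper_width']>.015:
    place(.495,-.302,0,.038); wrist('w5')
```

```text
above 24.0 [ 0.495  -0.3608  0.0997] w 0.0259 F [ 0.1 -0.   0. ]
placed 25.3 [ 0.4948 -0.3619  0.0017] w 0.0256 F [-0.9  0.1  0.3]
up 26.6 [ 0.4946 -0.3616  0.0994] w 0.0599 F [-0.2  0.5  0.1]
down 29.9 [ 0.4237  0.1244 -0.0343] w 0.0602 F [-0.4  1.3  0.5]
grip 30.6 [ 0.4241  0.1245 -0.0339] w 0.0216 F [-0.1 -0.3  1.8]
lift 31.7 [0.4231 0.1243 0.099 ] w 0.0213 F [ 0.3 -0.7 -0.1]
above 33.3 [ 0.4951 -0.3009  0.0998] w 0.0215 F [0.5 0.  0.5]
placed 34.6 [ 0.4948 -0.3019  0.0018] w 0.0217 F [-1.  0.  0.]
up 36.0 [ 0.4945 -0.3017  0.0994] w 0.0604 F [-0.1  0.3  0.2]
```

View pics/w4.png

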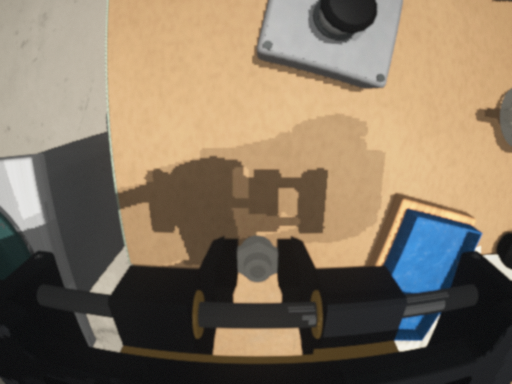

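```bash
ls pics
```

```text
cr.png
g.png
h.png
sc1.png
scene0.png
t1.png
t2.png
top0.png
top1.png
w1.png
w2.png
w2c.png
w3.png
w4.png
w5.png
wg0.png
wg30.png
wg60.png
```

Run:
```python
from h import *
from cell import manip,cams
manip.move_pose([.505,.372,.14],rotv(77.5));manip.set_gripper(.05);st()
c=wrist('w6')
t=cams.capture('top');np.savez('top2.npz',**t)
cv2.imwrite('pics/top2.png',cv2.resize(t['image'][150:290,300:460],None,fx=4,fy=4))
```

```text
38.8 [0.5052 0.3717 0.14  ] w 0.0498 F [ 0.3 -0.  -0.3]
```

View pics/w5.png

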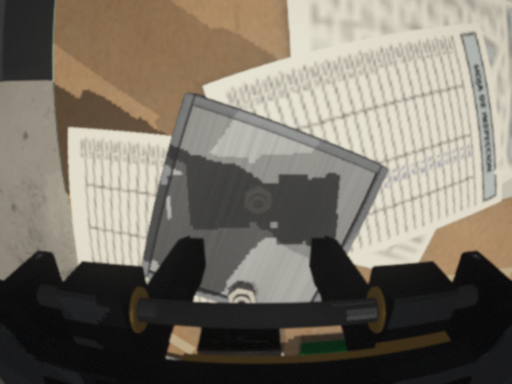

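View pics/w6.png

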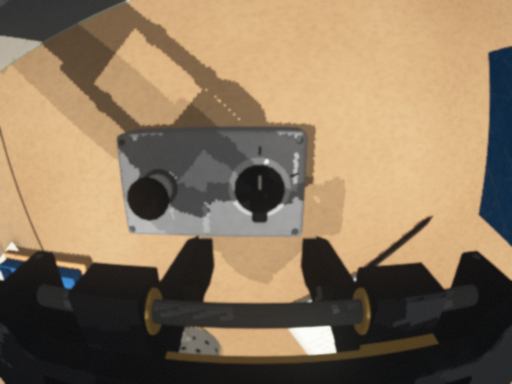

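View pics/top2.png

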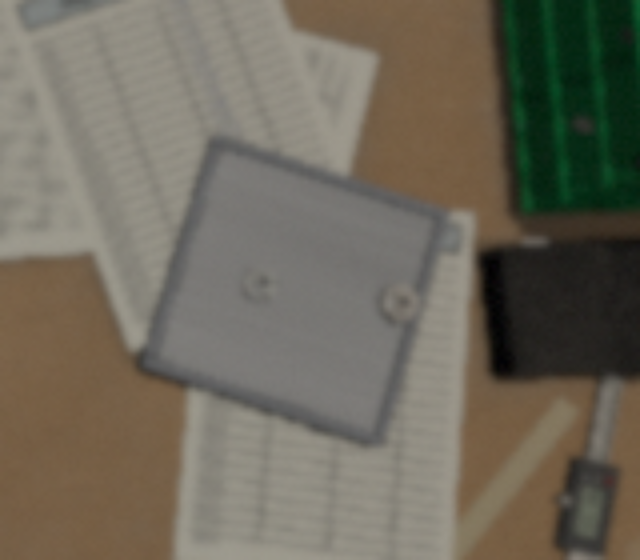

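Box and knob are as expected in the wrist view, with the bar across at (260,188). The top view shows fitting_b about 45 mm away from where I put it, close to the right lip at (400,300), so it was knocked. I'll check whether it still lies flat.

Run:
```python
from h import *
t=dict(np.load('top2.npz'));P=cloud(t)
b=(300+400/4-.4,150+302/4-.4);a=(300+258/4-.4,150+288/4-.4)
for q in (a,b): print(onplane(t,[q],.054).round(4))
x,y=onplane(t,[b],.054)[0,:2]
m=(np.hypot(P[...,0]-x,P[...,1]-y)<.03)&(P[...,2]>.043);print(m.sum(),P[m].mean(0),np.percentile(P[m][:,2],[5,50,95]),cv2.minAreaRect(P[m][:,:2].astype(np.float32)*1000))
print((P[70+150-10:70+150+20,395:408,2]*1000).round(0)[::2])
# housing outline
im=t['image']
cor=onplane(t,[(300+u/4-.4,150+v/4-.4) for u,v in [(213,140),(446,215),(378,440),(145,360)]],.04);print(cor.round(4),cor.mean(0))
ce=cor.mean(0);e=cor[1]-cor[0];e/=np.linalg.norm(e);f=cor[3]-cor[0];f/=np.linalg.norm(f)
for q in (a,b):
    p=onplane(t,[q],.05)[0]-ce;print('plate coords',p@e,p@f)
c=dict(np.load('w5.npz'));print(wplane(c,[(241,292),(259,200)],.05))
cv2.imwrite('pics/w5c.png',cv2.resize(c['image'][150:320,140:390],None,fx=3,fy=3))
```

```text
[[ 0.4897 -0.2999  0.054 ]]
[[ 0.4777 -0.4053  0.054 ]]
70 [ 0.47663947 -0.40818826  0.05012331] [0.04422949 0.04985036 0.0551576 ] ((477.29156494140625, -410.7914733886719), (30.72283363342285, 31.028778076171875), 70.02639770507812)
[[36. 37. 42. 34. 34. 33. 34. 37. 34. 31. 34. 34. 37.]
 [39. 32. 36. 34. 35. 31. 37. 31. 35. 39. 31. 38. 40.]
 [37. 27. 36. 34. 36. 30. 39. 34. 32. 39. 34. 37. 39.]
 [37. 30. 31. 33. 30. 34. 34. 31. 36. 32. 38. 34. 43.]
 [32. 35. 37. 34. 40. 40. 34. 37. 35. 35. 34. 40. 42.]
 [40. 33. 32. 35. 34. 37. 34. 38. 33. 36. 34. 42. 39.]
 [33. 43. 51. 48. 47. 48. 49. 53. 38. 35. 40. 45. 38.]
 [34. 49. 53. 49. 54. 52. 54. 54. 57. 48. 38. 40. -3.]
 [40. 48. 48. 50. 53. 38. 44. 54. 54. 53. 38. 39.  3.]
 [37. 36. 48. 44. 50. 50. 49. 50. 51. 33. 37.  0. -1.]
 [36. 38. 31. 36. 49. 36. 35. 39. 39. 40. -2.  4.  1.]
 [34. 33. 37. 35. 37. 29. 39. 41. 41. 45. -3. -2. -0.]
 [37. 27. 34. 36. nan 34. 38. 38. 42. -4. -1.  4. -1.]
 [35. 36. 34. 35. 36. 41. 37. 41. 38.  0.  1. -0.  0.]
 [35. 38. 35. 33. 32. 38. 40. 39. -4.  1.  4.  2. -1.]]
[[ 0.6056 -0.2751  0.04  ]
 [ 0.5447 -0.4494  0.04  ]
 [ 0.376  -0.3862  0.04  ]
 [ 0.4378 -0.2152  0.04  ]] [ 0.49101388 -0.33148161  0.04      ]
plate coords -0.028615234288673935 0.011192933345856726
plate coords 0.07517736008157534 -0.012965817257841855
[[ 0.47975089 -0.39584671  0.05      ]
 [ 0.49701184 -0.30037244  0.05      ]]
```

View pics/w5c.png

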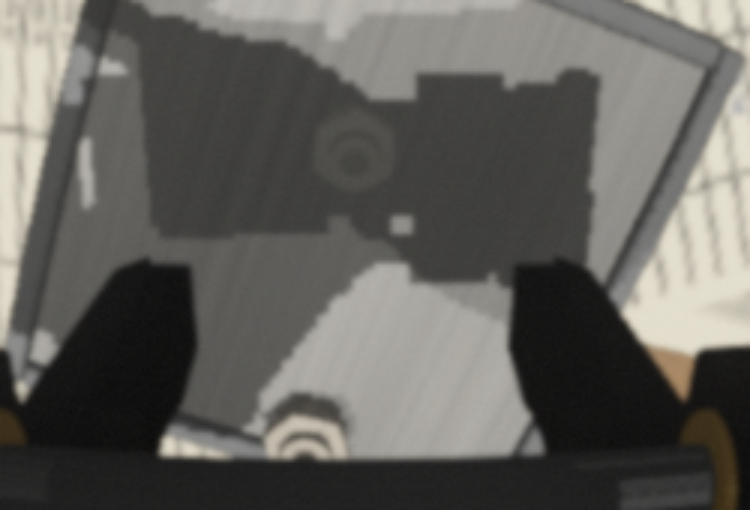

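It stands upright on the plate (top at 0.054), but right beside the lip. I'll move it back inward with the fingertips above lip height.

Run:
```python
from h import *
from cell import manip,cams
manip.move_linear([.49,.30,.18],rate=.3)
s=pick(.479,-.401,-20,z=.042)
if s['gripper_width']>.015: place(.492,-.362,-20,.042)
manip.move_pose([.505,.372,.14],rotv(77.5));manip.set_gripper(.05);st()
t=cams.capture('top');np.savez('top3.npz',**t)
cv2.imwrite('pics/top3.png',cv2.resize(t['image'][150:290,300:460],None,fx=4,fy=4))
```

```text
down 43.3 [ 0.4789 -0.4009  0.0046] w 0.0601 F [-0.6 -0.6  0.2]
grip 43.9 [ 0.4792 -0.4012  0.0053] w 0.0266 F [0.3 0.4 0.5]
lift 44.7 [ 0.4784 -0.4005  0.0991] w 0.0267 F [ 0.2 -0.8  0.1]
above 45.0 [ 0.4912 -0.3599  0.098 ] w 0.0267 F [-1.4 -0.3 -0.3]
placed 46.2 [ 0.4919 -0.3619  0.0058] w 0.0269 F [-0.6 -0.1 -0.5]
up 47.5 [ 0.4916 -0.3617  0.0995] w 0.0603 F [-0.3  0.3 -1.1]
 50.5 [0.5052 0.3717 0.14  ] w 0.05 F [0.2 0.1 0.2]
```

View pics/top3.png

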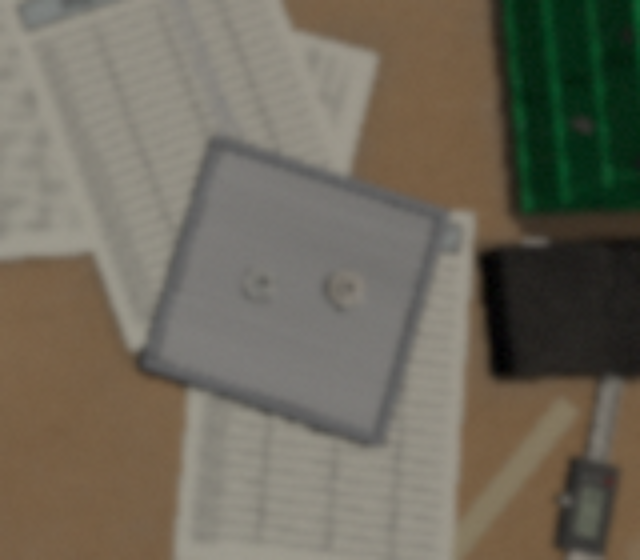

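Both parts are well inside the plate. Now the knob.

Run:
```python
from h import *
c=dict(np.load('w6.npz'));P=wcloud(c);Z=P[...,2]
m=(np.hypot(P[...,0]-.505,P[...,1]-.372)<.045)&(Z>.074)&(Z<.095);r=cv2.minAreaRect(P[m][:,:2].astype(np.float32)*1000);print('bar',r,np.median(Z[m]))
m=(np.hypot(P[...,0]-.483,P[...,1]-.275)<.045)&(Z>.088)&(Z<.1);r=cv2.minAreaRect(P[m][:,:2].astype(np.float32)*1000);print('pl',r,np.median(Z[m]),P[m].mean(0))
m=(np.hypot(P[...,0]-.494,P[...,1]-.323)<.15)&(Z>.046)&(Z<.054);r=cv2.minAreaRect(P[m][:,:2].astype(np.float32)*1000);print('box',r,np.median(Z[m]))
cv2.imwrite('pics/w6c.png',cv2.resize(c['image'][110:250,100:330],None,fx=3.4,fy=3.4))
```

```text
bar ((507.51129150390625, 375.12841796875), (13.803915977478027, 45.89094543457031), 77.31529235839844) 0.08361132454530283
pl ((485.046875, 277.83428955078125), (38.63783264160156, 38.216487884521484), 16.750383377075195) 0.09208622857532858 [0.48442666 0.27934103 0.09175521]
box ((496.48480224609375, 326.0940856933594), (189.31468200683594, 109.85240173339844), 77.11336517333984) 0.050036106774510924
```

View pics/w6c.png

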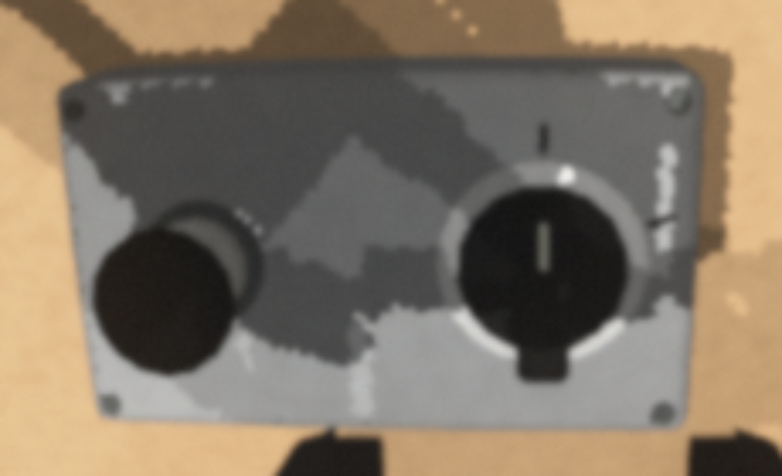

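```bash
cat >> h.py <<'E'
KX,KY=.5065,.3735
def knob(a0,a1,name):
    from cell import manip
    manip.move_pose([KX,KY,.12],rotv(a0));manip.set_gripper(.045)
    manip.move_linear([KX,KY,.05],rate=.2);manip.move_linear([KX,KY,.0262],rate=.06);st('down')
    manip.set_gripper(0,force=30);st('grip')
    n=int(np.ceil(abs(a1-a0)/8))
    for a in np.linspace(a0,a1,n+1)[1:]:
        manip.move_pose([KX,KY,.0262],rotv(a));s=manip.state();print(round(a,1),'F',np.round(s['contact_force'],1),'M',np.round(s['moment'],2),'w',round(s['gripper_width'],4))
    manip.set_gripper(.045);manip.dwell(.2);manip.move_linear([KX,KY,.13],rate=.2);st('up');return wrist(name)
E
python3 - <<'E'
from h import *
knob(77.3,10,'k1')
E
```

```text
down 52.1 [0.5062 0.3733 0.0258] w 0.0451 F [ 0.2 -0.4 -0.1]
grip 52.7 [0.5066 0.3734 0.0264] w 0.0139 F [-0.1 -0.6  2.6]
69.8 F [-0.9 -1.   2.6] M [-0.11 -0.09  0.12] w 0.0134
62.3 F [-0.7 -1.2  3.2] M [-0.15 -0.1   0.13] w 0.0136
54.9 F [-0.4 -0.2  3. ] M [-0.16 -0.12 -0.01] w 0.0136
47.4 F [-0.8 -0.7  3.1] M [-0.09 -0.09  0.02] w 0.0138
39.9 F [ 0.3 -0.3  3.7] M [-0.1  -0.17 -0.07] w 0.0139
32.4 F [ 0.4 -0.2  3.3] M [-0.07 -0.2  -0.02] w 0.0136
25.0 F [ 1.  -0.   3.2] M [-0.04 -0.22 -0.06] w 0.0134
17.5 F [0.8 0.5 2.8] M [-0.03 -0.33 -0.07] w 0.0138
10.0 F [1.7 0.9 3. ] M [ 0.03 -0.43 -0.13] w 0.0135
up 56.4 [0.506  0.3731 0.1293] w 0.0452 F [0.5 0.1 0.2]
```

View pics/k1.png

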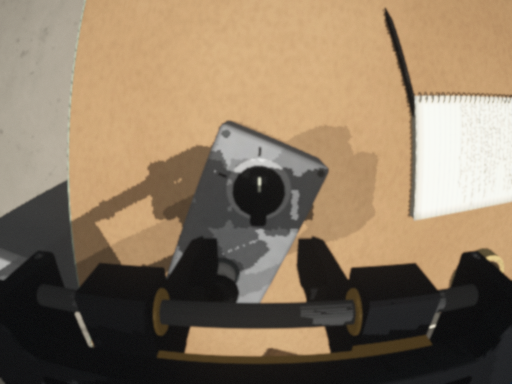

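The knob pointer (260,183) now sits on the other mark, so it is ON. Next are the plunger presses with shut fingers, under force control.

Run:
```python
from h import *
from cell import manip,cams
t=cams.capture('top');cv2.imwrite('pics/top4.png',cv2.resize(t['image'][150:290,300:460],None,fx=4,fy=4));np.savez('top4.npz',**t)
x,y=.484,.276
manip.move_pose([x,y,.12],rotv(77));manip.set_gripper(0)
manip.move_linear([x,y,.062],rate=.15);f0=st('above')['contact_force'][2]
for k in range(3):
    z=.046;manip.move_linear([x,y,z],rate=.03);st('pre')
    while z>.034:
        z-=.0007;manip.move_linear([x,y,z],rate=.02)
        f=manip.state()['contact_force'][2]-f0
        if f>17: break
    s=st('pressed %.1f'%f)
    manip.dwell(1.2);st('held')
    manip.move_linear([x,y,.064],rate=.05);manip.dwell(.4);st('released')
manip.move_linear([x,y,.14],rate=.2)
t=cams.capture('top');cv2.imwrite('pics/top5.png',cv2.resize(t['image'][150:290,300:460],None,fx=4,fy=4));np.savez('top5.npz',**t)
```

```text
above 59.0 [0.484 0.276 0.062] w 0.0004 F [0.8 0.2 0.6]
pre 59.7 [0.4854 0.2767 0.0474] w 0.0003 F [-0.6 -0.7  6.9]
pressed 18.0 62.7 [0.4855 0.2768 0.041 ] w 0.0004 F [-4.9 -3.3 18.6]
held 63.9 [0.4856 0.2767 0.041 ] w 0.0003 F [-4.5 -3.  18. ]
released 65.0 [0.4839 0.2759 0.0638] w 0.0003 F [0.4 0.  0.7]
pre 65.7 [0.4845 0.2762 0.0468] w 0.0003 F [-2.3 -1.   7.8]
pressed 17.7 68.5 [0.4846 0.2763 0.041 ] w 0.0003 F [-5.9 -3.6 18.3]
held 69.7 [0.4846 0.2763 0.041 ] w 0.0003 F [-6.2 -2.9 18.6]
released 70.7 [0.4839 0.2759 0.0638] w 0.0005 F [ 0.1 -0.3  0.5]
pre 71.5 [0.4845 0.2763 0.0468] w 0.0005 F [-0.9 -1.2  7.4]
pressed 17.8 74.2 [0.4846 0.2763 0.041 ] w 0.0007 F [-6.7 -4.  18.4]
held 75.4 [0.4846 0.2763 0.041 ] w 0.0003 F [-5.6 -2.8 18.1]
released 76.5 [0.4839 0.276  0.0638] w 0.0005 F [-0.  -0.2  0.4]
```

View pics/top5.png

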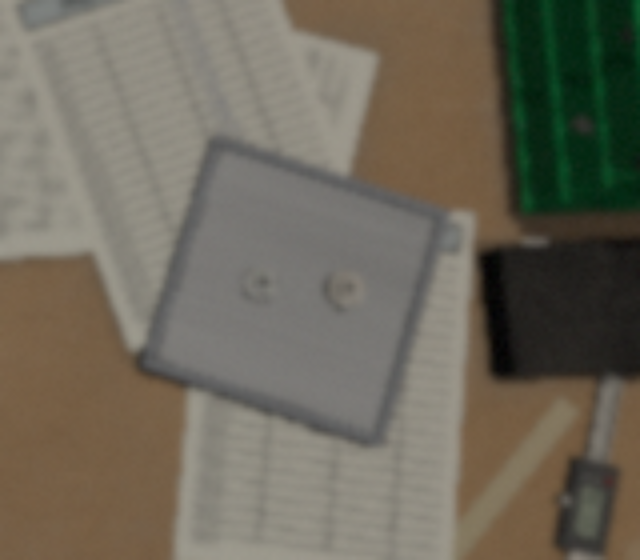

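There were three full presses (about 18 N at the stop, held 1.2 s each), and both parts are still in place. Turning back to OFF.

Run:
```python
from h import *
knob(8.7,76.5,'k2')
```

```text
down 80.1 [0.5062 0.3733 0.0258] w 0.045 F [ 0.2 -0.1  0.1]
grip 80.7 [0.507  0.3736 0.0264] w 0.0136 F [ 1.8  0.2 -0.4]
16.2 F [ 1.2 -0.5  1.1] M [ 0.02 -0.28 -0.16] w 0.0139
23.8 F [ 1.1 -0.5  1.2] M [-0.02 -0.34 -0.08] w 0.0139
31.3 F [ 1.8 -1.4  0.9] M [-0.05 -0.38 -0.06] w 0.0138
38.8 F [ 2.  -0.5  2.2] M [ 0.   -0.4  -0.01] w 0.0136
46.4 F [ 2.5 -0.8  2.2] M [-0.08 -0.39  0.05] w 0.0139
53.9 F [ 2.9 -1.1  2.8] M [-0.06 -0.39  0.05] w 0.0134
61.4 F [ 2.5 -0.5  4.1] M [-0.16 -0.41  0.05] w 0.014
69.0 F [ 1.3 -1.5  4.9] M [-0.23 -0.4   0.13] w 0.014
76.5 F [ 1.  -2.5  5.5] M [-0.2  -0.37  0.12] w 0.0137
up 84.5 [0.506  0.3731 0.1293] w 0.0452 F [ 0.2  0.1 -1.1]
```

View pics/k2.png

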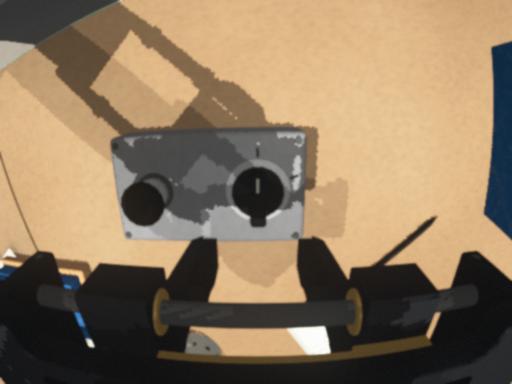

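The pointer is back on the first mark (258,185), so the knob is OFF. I'll check the parts and the tray, then move them. In the tray the jaws go along tray y, to keep the gripper body away from the blower.

Run:
```python
from h import *
from cell import manip,cams
t=cams.capture('top')
a,b=[dict(np.load('top5.npz'))['image'],t['image']];d=cv2.absdiff(a[190:260,330:430],b[190:260,330:430]);print('plate diff',d.max(),d.mean())
P=cloud(t);m=(P[...,2]>.03)&(np.hypot(P[...,0]-.74,P[...,1]-.02)<.06);print('blower',np.median(P[m],0))
M=R.from_euler('z',-13,degrees=True).as_matrix();tp=lambda x,y:(np.array([.605,.017,0])+M@[x,y,0])[:2]
manip.move_linear([.49,.30,.18],rate=.3)
s=pick(.492,-.362,-20,z=.041)
if s['gripper_width']>.015:
    x,y=tp(.025,.03);place(x,y,77,.026+.007,open_=.05)
    wrist('p1')
```

```text
plate diff 12 1.0963809523809525
blower [0.77303503 0.03393965 0.04738732]
down 89.0 [ 0.4918 -0.3618  0.0037] w 0.0599 F [-0.5  0.2  0.5]
grip 89.6 [ 0.4921 -0.3621  0.0042] w 0.0263 F [-0.5 -0.1  2.3]
lift 90.4 [ 0.4913 -0.3615  0.0991] w 0.0268 F [-0.  1. -1.]
above 92.0 [0.6359 0.0397 0.0997] w 0.0266 F [ 0.3  0.4 -0.3]
placed 93.3 [ 0.6359  0.0406 -0.0033] w 0.0269 F [ 0.1 -0.2 -0.4]
up 94.5 [0.6355 0.0406 0.0994] w 0.0502 F [-1.  -1.5 -0.2]
```

View pics/p1.png

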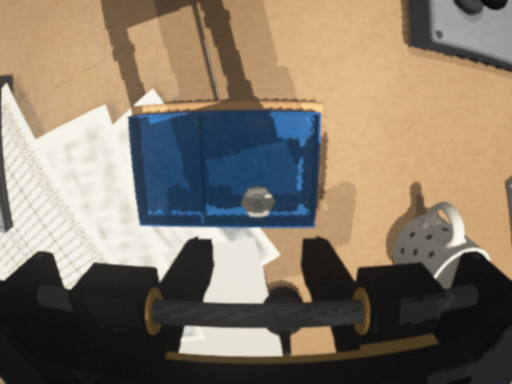

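Fitting_b is in the tray at (258,202), upright and clear of the walls. Now the second part.

Run:
```python
from h import *
from cell import manip,cams
M=R.from_euler('z',-13,degrees=True).as_matrix();tp=lambda x,y:(np.array([.605,.017,0])+M@[x,y,0])[:2]
manip.move_linear([.60,.03,.16],rate=.3)
s=pick(.495,-.302,0,z=.040)
if s['gripper_width']>.015:
    x,y=tp(-.022,.03);place(x,y,77,.026+.006,open_=.05)
    wrist('p2')
```

```text
down 97.7 [ 0.4948 -0.3019  0.0027] w 0.0604 F [-0.8  0.1  0.8]
grip 98.4 [ 0.4951 -0.3021  0.0032] w 0.0215 F [0.1 0.6 0.5]
lift 99.2 [ 0.4943 -0.3016  0.0991] w 0.0216 F [-0.6 -0.5 -0.8]
above 100.6 [0.5901 0.0503 0.0996] w 0.0213 F [ 0.4 -0.5 -0.3]
placed 101.9 [ 0.5901  0.0512 -0.0043] w 0.0215 F [-0.3  0.1 -0.2]
up 103.2 [0.5897 0.0511 0.0993] w 0.0503 F [-0.4  0.2  0. ]
```

View pics/p2.png

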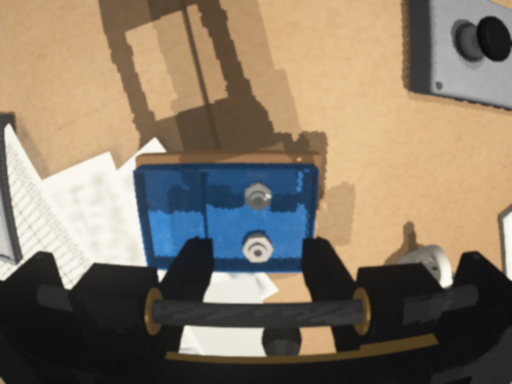

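Both are in the tray at (258,195) and (258,248). Retreat and do a final check of the whole bench.

Run:
```python
from h import *
from cell import manip,cams
manip.move_linear([.55,.04,.2],rate=.25)
manip.move_pose([.40,-.12,.25],rotv(0));manip.dwell(.3)
for n in ['top','scene']:
    c=cams.capture(n);cv2.imwrite(f'pics/f_{n}.png',cv2.resize(c['image'],None,fx=1.5,fy=1.5));np.savez('f_'+n,**c)
t=dict(np.load('f_top.npz'));P=cloud(t);
for nm,x,y,r in [('mug',.755,.214,.06),('blower',.773,.034,.05)]:
    for f in ['top0','f_top']:
        Q=cloud(dict(np.load(f+'.npz')));m=(Q[...,2]>.03)&(np.hypot(Q[...,0]-x,Q[...,1]-y)<r);print(nm,f,m.sum(),Q[m].mean(0).round(4))
st()
```

```text
mug top0 393 [0.7504 0.2155 0.0678]
mug f_top 389 [0.7501 0.215  0.0683]
blower top0 173 [0.7746 0.0344 0.0493]
blower f_top 176 [0.7743 0.0344 0.0493]
 105.1 [ 0.4003 -0.1196  0.2498] w 0.05 F [-0.3  0.2  0.3]
```

View pics/f_top.png

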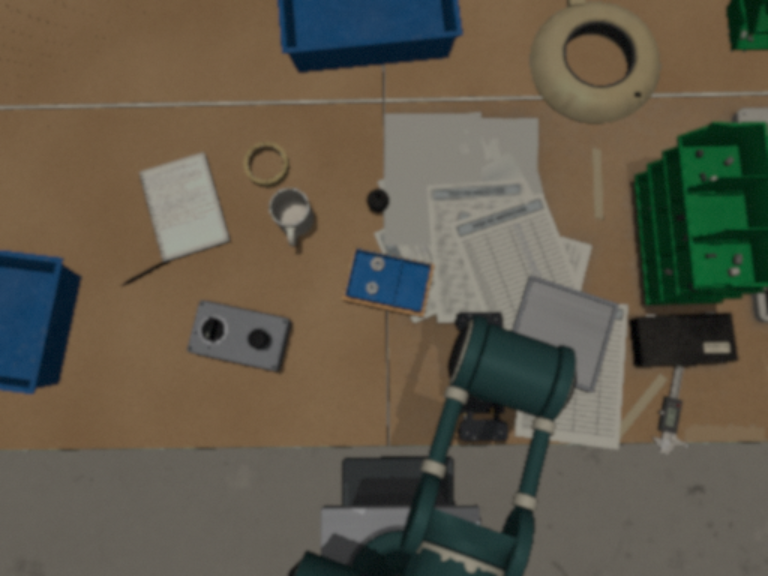

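View pics/f_scene.png

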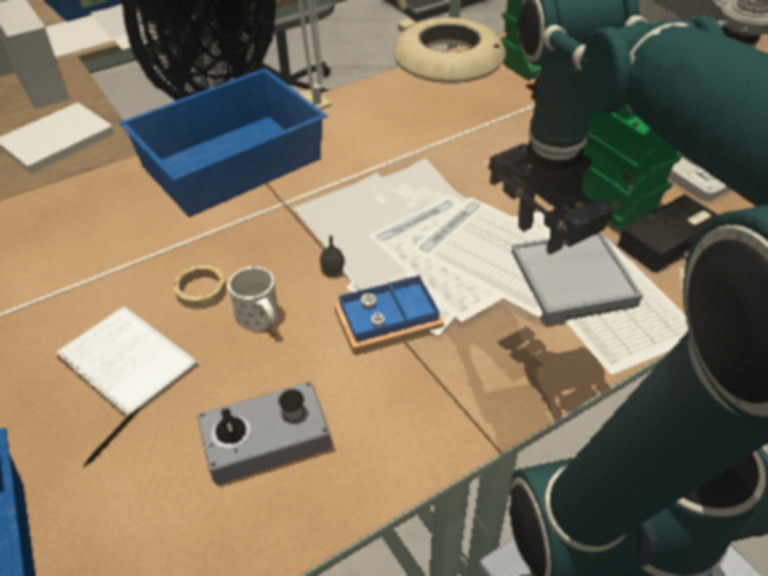

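The final pictures show both fittings in the tray at top-view (376,264) and (371,288), the plate empty, the knob at OFF and the plunger up. The mug and blower haven't moved. Handing in.

```bash
python3 -c "
from cell import order,manip
print(order.close_job(), manip.state()['clock'])"
```

```text
the job is handed in; nothing more can be done
the job is handed in; nothing more can be done
```

I completed the job in the order asked and handed it in at about 105 s on the robot's clock. There were two parts on the bench, fitting_b and a second one with 23 mm flats (fitting_a or fitting_c); there was no ring.

**What I did:**
- **Demagnetising:** with both parts on the plate I turned the knob to ON. I then pressed the plunger three times to its stop, at about 18 N and holding about 1.2 s each, and let it come right up after each press.
- **Unloading:** I turned the knob back to OFF with both parts still on the plate, and only then put them in the blue tray.

**What did not go to plan:**
- **Tool position:** the first grasp closed on nothing. The real fingertips sit about 37 mm behind the stated TCP, which both cameras' depth and a 5 N touch on the bench confirmed, so I corrected for it.
- **Knocked part:** fitting_b was knocked about 45 mm to the lip of the plate. I moved it back inward before switching on.
- **Camera disagreement:** position readings from the different cameras differed by up to about 5 mm, and I averaged them.

**Last checks:** the final pictures show both fittings in the tray, the plate empty, the knob pointer on OFF and the plunger up. The mug and blower are where they started, to within 1 mm. I saw no sign of the grip slackening. The second part's gripper width read 21.5 mm, not 23 mm, but it held without slipping.

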